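# Uncouple a trailer hitch on the battery bench

## Robot

A 6-joint arm with a two-finger parallel gripper is mounted at the origin on the work surface. World frame = base frame: x ahead of the robot, y to its left, z up, the work surface at z = 0. Lengths are in m, angles in rad, forces in N, time in s.
With the tool pointing down it reaches from about 0.3 to 0.875 m from the base axis. Payload 6.4 kg.
Tool frame: the origin (TCP) lies at the very end of the fingers, on their centre line; the grasp point (between the pads) lies 19 mm behind it; z points along the fingers, y is the line along which they close (so a half turn about z gives the same grasp; the last joint's range is limited). The gripper opens to 85 mm and grips with 20 to 120 N. Pads are 22 mm wide; open, the fingers measure 114 mm over their backs; the gripper's body (76 mm by 85 mm) begins 54 mm behind the grasp point. The pads swing forward as they close: fully open they stand 13 mm farther back than shut.
Start: joints at [1.089, 0.181, 1.607, -0, 1.354, -0.206], TCP at [0.157, 0.553, 0.203] pointing down, gripper open.
Joint ranges: [-2.99, 2.99], [-0.89, 2.07], [0.3, 2.58], [-1.14, 4.28], [0, 2.63], [-3.12, 3.12]. Speed limits (rad/s): [2.57, 2.57, 3.01, 3.14, 3.14, 3.14].

## Interface

Orientations are given as a unit quaternion [w, x, y, z].
In Python, from bench import ctrl gives the robot as it stands.
- The arm moves only by the tool jog_arm, never from a script. Its argument "series" is a list that holds one entry, the list of rows, each a list of 7 numbers: the shift along the tool's x, y, z in mm, then the turn, a rotation vector about the tool's x, y, z in rad, then the finger opening in mm, from 0 to 85.4. In form: [[[tx, ty, tz, rx, ry, rz, gripper], ...]]. A call has exactly 10 rows; each row shifts and turns the commanded pose from where the row before left it, along the tool's axes as they then stand; what a row does not reach is not made up. A row lasts 1/10 s, in which the tool goes at most 50 mm and 8.59 degrees, less where a joint would pass 70% of its speed; a pose out of reach is approached as far as the arm can. A call with a gripper value outside its range is refused whole. The fingers move at their own pace and stop on an object; the grip force is fixed at half the most. Time passes only in rows, so rows that do not move let the fingers close, or fill a call up. It gives the time, the measured TCP pose, the force, the opening and the grip force at its end, in the units of the state.
- ctrl.get_obs(): the state, without advancing time (a new reading comes with each control period).
- ctrl.camera(name): name is "scene" or "side" or "wrist"; returns a dict with "frame" (400x640x3 uint8, blue, green, red), "z_map" (400x640 float32, m along the optical axis (not along the pixel's ray), 0 where there is no reading), "fx", "fy", "cx", "cy" (pixels), "k1" (the pictures are not rectified: a ray, as slopes to the right and down, at radius r is drawn at 1 + k1 r^2 times it, then the intrinsics apply), "xyz" and "rotation" of the camera in the world. Camera axes: x right, y down, z forward; pixel columns grow to the right and rows downward; lengths in m; the calibration is good to about 2 mm. A picture is of the moment at which its call begins.
- ctrl.hand_in(): hands the job in; it is judged then, once.
The state is a dict: "time_s": time; "q": joint angles; "dq": joint speeds; "joint_efforts": joint torques, N m; "eef_pos": TCP position; "eef_rot": TCP orientation; "wrist_force": force on the tool from outside, world axes, zero at the start; "torque": the same for the moment, N m; "opening": opening from 0.0 (shut) to 1.0 (fully open); "grasp_force": force on a finger pad.
Only numpy, scipy, OpenCV 4.12 (cv2) and the standard library are available. Lean on these libraries where they do the work, as an engineer would, in place of code of your own. Each camera call takes 0.05 s, during which the arm holds its last target. There are 200 camera calls.

## Task

The small trailer hitch on the bench board is locked onto its ball. Pull the upright latch tab sideways, away from the coupler, against its spring, and while it is pulled lift the tongue off the ball. Finish while still holding it up in the gripper, steady, with the coupler at least 8 cm higher than when it sat on the ball, and leave the battery pack, meter and tape roll around it alone.

Things in the scene. Friction and masses are not known exactly. Their poses are not given: they have to be found in the camera images.
- stand: Fixed plywood board 120 x 420 x 18 mm on the table, carrying the hitch. Origin: centre of its underside, on the table. Its y axis runs along the tongue from the hinge bracket (-y end) to the ball (+y end), x across the tongue, z up. Everything on it but the latch tab is at most 113 mm above the table.
- tongue: Aluminium tongue (30 x 30 mm tube) with a grey coupler head (52 wide x 75 long mm) at its +y end that sits over the ball. About 0.6 kg, hinged at its tail: swings up about its own +x axis through hinge, up to 0.6 rad, and falls back if let go. Origin on the hinge; at rest its axes are parallel to those of stand. It carries the latch.
- latch (a joint): Spring latch riding on the coupler (m): 0 = shut, bolt under the ball, tongue locked; grows to a stop at 0.018 as the tab is pulled toward -x of stand. Clear of the ball from about 0.009; spring about 5 N at 0, 12 N at the stop, shuts when not held. Keep past 0.010 until the coupler is 40 mm up. The tongue can be lifted by the tab.
- latch_grip (a point): Point to grip: middle of the black rubber sleeve on the upright latch tab, 143 mm above the table at rest. The tab is a plate 8 mm thick (along x of stand), 34 mm long (along y); sleeve from 23 mm above to 29 mm below this point. 62 mm to the -x side of the ball, 32 mm gap to the coupler's side. Moves with latch and tongue.
- ball (a point): Centre of the fixed 36 mm steel hitch ball, 82 mm above the table, 130 mm to +y of the board's centre. Hidden under the coupler at first.
- socket (a point): Point of the coupler that coincides with the ball's centre when it is seated; moves with the tongue. Its height above ball is the lift of the coupler.
- hinge (a point): Hinge axis of the tongue, 95 mm above the table, 280 mm to -y of the ball; the axis is level, along x of stand.
- pack: Bystander: battery pack of four blue cells in black end frames, 78 x 155 x 78 mm, loose; origin under its centre.
- meter: Bystander: grey hand multimeter lying flat, 75 x 150 x 38 mm, loose; origin under its centre.
- tape: Bystander: roll of paper tape lying flat, 84 mm across, 24 mm high, loose; origin under its centre.

How it is judged:
By the outcome, as a careful person would: the job done as asked, in the order asked, and still so for the second after the job is handed in, while the arm keeps its last pose, push and grip.
It also fails if it takes over 32 s, if anything falls off the work surface, if the arm or the gripper's body presses on something with over 40 N, if the wrist force passes 120 N, or if a joint passes its speed limit or range.

## Working session

There is one attempt and no reset: what is moved stays moved. The work goes in short steps, Python scripts to look and compute and a tool call to move; the robot and the scene stay as the last step left them, time stands still between calls to the robot, and variables do not carry over. Pictures are saved under pics/ and viewed, at most 10 in all, crops included, and the job is handed in when it is done.

Besides the shell and the picture viewer there is one more tool, called after "Request:" as a command line: name --argument value ..., lists and objects as JSON in quotes. jog_arm: Moves the arm, as the interface text tells. Its arguments: {"type":"object","properties":{"series":{"type":"array"}},"required":["series"]}

```bash
mkdir -p pics; ls; cat > h.py <<'E'
import numpy as np,cv2
from bench import ctrl
from scipy.spatial.transform import Rotation as R
def Rm(r):
    r=np.array(r)
    return r if r.shape==(3,3) else R.from_quat([r[1],r[2],r[3],r[0]]).as_matrix()
def cloud(c):
    "world xyz for each pixel"
    h,w=c['z_map'].shape
    u,v=np.meshgrid(np.arange(w),np.arange(h))
    x=(u-c['cx'])/c['fx'];y=(v-c['cy'])/c['fy']
    a,b=x.copy(),y.copy()
    for _ in range(8):
        s=1+c['k1']*(a*a+b*b);a=x/s;b=y/s
    d=np.stack([a,b,np.ones_like(a)],-1)
    return (d*c['z_map'][...,None])@Rm(c['rotation']).T+np.array(c['xyz'])
E
python3 - <<'E'
from h import *
import pickle
o=ctrl.get_obs();print(o['time_s'],o['eef_pos'],o['eef_rot'],o['opening'])
for n in ('scene','side'):
    c=ctrl.camera(n);pickle.dump(c,open(n+'.pkl','wb'));cv2.imwrite(f'pics/{n}0.png',c['frame']);print(n,c['fx'],c['k1'],c['xyz'],c['rotation'])
E
```

```text
pics
0.0 [0.15629458 0.55271046 0.20257089] [-3.02348503e-04  1.37513892e-01  9.90499439e-01 -8.36590942e-04] 1.0027784794707633
scene 382.03138338411827 -0.0554645267894549 [0.85238209 0.36943995 0.71649749] [-0.09820234  0.31247825  0.90550809 -0.26975683]
side 430.11809446997876 -0.006369258564292348 [0.24060423 0.5348645  0.6796029 ] [ 0.12530679 -0.2868714   0.87696039 -0.36461415]
```

View pics/scene0.png

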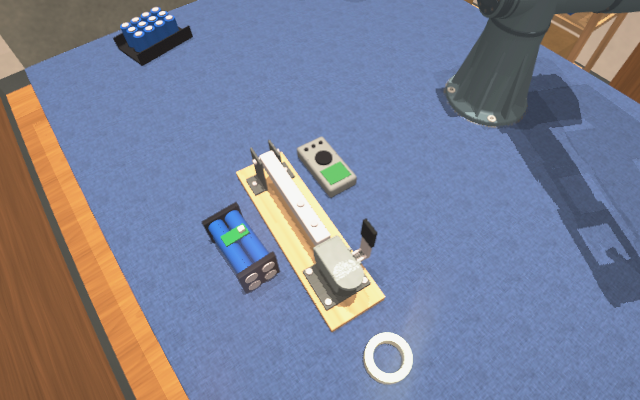

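View pics/side0.png

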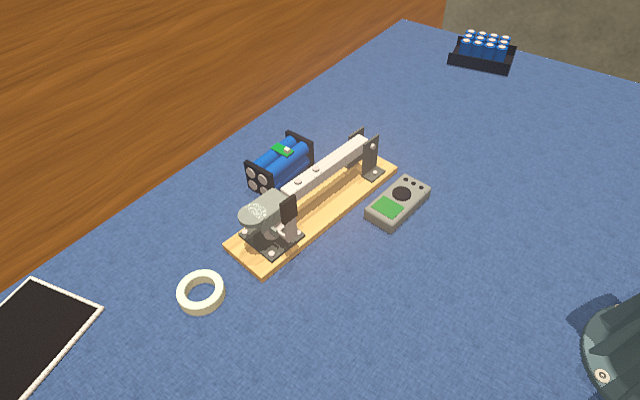

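The scene view shows the board running from (240,175) to (382,295), with the coupler at (340,265), the black tab at (369,233), the pack at (240,245), the meter at (327,166) and the tape at (388,357). The side view shows the tab at (289,208), the coupler at (262,210) and the meter at (398,202).

```bash
python3 - <<'E'
from h import *
import pickle
for n,tb in (('scene',(369,233)),('side',(289,208))):
    c=pickle.load(open(n+'.pkl','rb'));P=cloud(c);f=c['frame'].astype(int)
    hsv=cv2.cvtColor(c['frame'],cv2.COLOR_BGR2HSV);H,S,V=[hsv[...,i].astype(int) for i in range(3)]
    m=(H>8)&(H<28)&(S>60)&(V>100)&(abs(P[...,2]-.018)<.007)&(c['z_map']>0)
    k,l,st,ce=cv2.connectedComponentsWithStats(m.astype(np.uint8))
    q=P[m]; q=q[np.linalg.norm(q[:,:2]-P[tb[1],tb[0],:2],axis=1)<.5]
    r=cv2.minAreaRect((q[:,:2]*1000).astype(np.float32));print(n,'board z',np.median(q[:,2]),len(q),r,cv2.boxPoints(r))
    uu,vv=np.meshgrid(np.arange(640),np.arange(400))
    near=(abs(uu-tb[0])<25)&(abs(vv-tb[1])<30)
    t=near&(V<75)&(P[...,2]>.116)&(P[...,2]<.18)
    q=P[t];print('tab',len(q),q.min(0),q.max(0),np.median(q,0)); rr=cv2.minAreaRect((q[:,:2]*1000).astype(np.float32));print(rr)
    # tab rows
    ys,xs=np.nonzero(t);print('px',xs.min(),xs.max(),ys.min(),ys.max())
    g=(S<60)&(V>90)&(P[...,2]>.085)&(P[...,2]<.135)&(np.linalg.norm(P[...,:2]-np.median(q,0)[:2],axis=-1)<.35)
    q=P[g]; print('tongue',len(q)); rr=cv2.minAreaRect((q[:,:2]*1000).astype(np.float32));print(rr, np.percentile(q[:,2],[5,50,95]))
E
```

```text
scene board z 0.018418555713893392 4308 ((649.2940673828125, 33.897308349609375), (421.0058288574219, 120.07918548583984), 83.46446990966797) [[ 565.68536 -168.40399]
 [ 684.9842  -182.07132]
 [ 732.9028   236.19861]
 [ 613.60394  249.86594]]
tab 263 [0.59976224 0.15323078 0.11661561] [0.60843267 0.18676464 0.16830943] [0.60541111 0.17196617 0.14844623]
((603.60009765625, 170.05410766601562), (33.40257263183594, 6.541127681732178), 82.52322387695312)
px 361 376 219 247
tongue 3811
((684.7223510742188, 40.703094482421875), (165.6114044189453, 363.9062194824219), 0.18729552626609802) [0.09377012 0.1111412  0.11408421]
side board z 0.01724623997596464 4871 ((637.7523803710938, 100.58578491210938), (553.7786254882812, 139.89585876464844), 77.90694427490234) [[ 511.34836 -155.5049 ]
 [ 648.1398  -184.8131 ]
 [ 764.1564   356.67645]
 [ 627.365    385.98468]]
tab 6 [0.59679194 0.15446068 0.11842113] [0.60262623 0.18551711 0.13930467] [0.59827164 0.1698338  0.12812966]
((598.4346313476562, 170.25413513183594), (31.494949340820312, 3.190296173095703), 80.42768859863281)
px 283 296 206 224
tongue 3332
((682.5524291992188, 41.66389465332031), (168.42532348632812, 364.7176513671875), 0.801338791847229) [0.08897541 0.10924807 0.11273102]
```

Request:
jog_arm --series '[[[0, 0, -2, 0, 0, 0.1408, 30], [0, 0, -2, 0, 0, 0.1408, 30], [0, 0, -2, 0, 0, 0.1408, 30], [0, 0, -2, 0, 0, 0.1408, 30], [0, 0, -2, 0, 0, 0.1408, 30], [0, 0, -2, 0, 0, 0.1408, 30], [0, 0, -2, 0, 0, 0.1408, 30], [0, 0, -2, 0, 0, 0.1408, 30], [0, 0, -2, 0, 0, 0.1408, 30], [0, 0, -2, 0, 0, 0.1408, 30]]]'

```text
time_s: 1.1
eef_pos: [0.1564, 0.5529, 0.223]
eef_rot: [0.0, 0.748, 0.664, -0.001]
wrist_force: [0.2, 0.5, -0.4]
opening: 0.353
grasp_force: 0.0
```

```bash
cat >> h.py <<'E'
ys=np.array([.1138,.9935,0]);xs=np.array([.9935,-.1138,0])
Rs=np.stack([ys,xs,[0,0,-1]],1)
G=np.array([.603,.170,.143])
def rel(target_grasp):
    o=ctrl.get_obs();M=Rm(o['eef_rot']);p=np.array(o['eef_pos'])
    t=np.array(target_grasp)-[0,0,.019]
    print('t',o['time_s'],'tcp',p.round(4),'open',o['opening'],'grip',o['grasp_force'],'F',np.round(o['wrist_force'],1),'q',np.round(o['q'],2))
    print('shift tool mm',(M.T@(t-p)*1000).round(1),'rotvec',R.from_matrix(M.T@Rs).as_rotvec().round(4))
E
python3 -c "
from h import *
rel(G+[0,0,.077])"
```

```text
t 1.1 tcp [0.1564 0.5529 0.223 ] open 0.3529883897058959 grip 0.0 F [ 0.2  0.5 -0.4] q [ 1.09  0.16  1.59 -0.    1.39  1.21]
shift tool mm [-327.3  488.8   22.1] rotvec [-0.0004  0.001  -0.0048]
```

Request:
jog_arm --series '[[[-24, 36, 0, 0, 0, 0, 30], [-24, 36, 0, 0, 0, 0, 30], [-24, 36, 0, 0, 0, 0, 30], [-24, 36, 0, 0, 0, 0, 30], [-24, 36, 0, 0, 0, 0, 30], [-24, 36, 0, 0, 0, 0, 30], [-24, 36, 0, 0, 0, 0, 30], [-24, 36, 0, 0, 0, 0, 30], [-24, 36, 0, 0, 0, 0, 30], [-24, 36, 0, 0, 0, 0, 30]]]'

```text
time_s: 2.1
eef_pos: [0.4881, 0.2728, 0.2232]
eef_rot: [-0.0, 0.746, 0.666, -0.0]
wrist_force: [0.2, 0.1, 0.8]
opening: 0.351
grasp_force: 0.0
```

Request:
jog_arm --series '[[[-22, 32, 3, 0, 0, 0, 30], [-22, 32, 3, 0, 0, 0, 30], [-22, 32, 3, 0, 0, 0, 30], [-12, 18, 3, 0, 0, 0, 30], [-6, 10, 3, 0, 0, 0, 30], [-3, 5, 3, 0, 0, 0, 30], [0, 0, 2, 0, 0, 0, 30], [0, 0, 2, 0, 0, 0, 30], [0, 0, 0, 0, 0, 0, 30], [0, 0, 0, 0, 0, 0, 30]]]'

```text
time_s: 3.1
eef_pos: [0.6051, 0.1741, 0.2018]
eef_rot: [0.0, 0.745, 0.667, 0.0]
wrist_force: [0.6, 0.2, 0.0]
opening: 0.35
grasp_force: 0.0
```

```bash
python3 -c "
from h import *
rel(G)
c=ctrl.camera('wrist');cv2.imwrite('pics/w1.png',c['frame'])
P=cloud(c);hsv=cv2.cvtColor(c['frame'],cv2.COLOR_BGR2HSV);V=hsv[...,2]
t=(np.linalg.norm(P[...,:2]-G[:2],axis=-1)<.04)&(V<75)&(P[...,2]>.118)&(P[...,2]<.175)
q=P[t];print(len(q))
if len(q):
  print(q.min(0),q.max(0)); top=q[q[:,2]>q[:,2].max()-.006];r=cv2.minAreaRect((top[:,:2]*1000).astype(np.float32));print(r)
"
```

```text
t 3.1 tcp [0.6051 0.1741 0.2018] open 0.35039958337426513 grip 0.0 F [0.6 0.2 0. ] q [0.09 0.3  1.46 0.   1.38 0.2 ]
shift tool mm [-4.3 -1.6 77.8] rotvec [ 0.0002 -0.0001  0.0023]
849
[0.59744857 0.15330205 0.11823934] [0.60839964 0.18681221 0.16826108]
((602.7840576171875, 169.97425842285156), (33.37040328979492, 7.542238235473633), 83.72126007080078)
```

Request:
jog_arm --series '[[[-2, -1, 2, 0, 0, 0, 30], [-2, -0.6, 2, 0, 0, 0.002, 30], [0, 0, 12, 0, 0, 0, 30], [0, 0, 14, 0, 0, 0, 30], [0, 0, 14, 0, 0, 0, 30], [0, 0, 14, 0, 0, 0, 30], [0, 0, 10, 0, 0, 0, 30], [0, 0, 6, 0, 0, 0, 30], [0, 0, 4, 0, 0, 0, 30], [0, 0, 0, 0, 0, 0, 30]]]'

```text
time_s: 4.15
eef_pos: [0.6034, 0.1694, 0.1231]
eef_rot: [-0.0, 0.747, 0.665, -0.0]
wrist_force: [-0.2, 0.5, 0.1]
opening: 0.352
grasp_force: 0.0
```

Request:
jog_arm --series '[[[0, 0, 0, 0, 0, 0, 20], [0, 0, 0, 0, 0, 0, 10], [0, 0, 0, 0, 0, 0, 0], [0, 0, 0, 0, 0, 0, 0], [0, 0, 0, 0, 0, 0, 0], [0, 0, 0, 0, 0, 0, 0], [0, 0, 0, 0, 0, 0, 0], [0, 0, 0, 0, 0, 0, 0], [0, 0, 0, 0, 0, 0, 0], [0, 0, 0, 0, 0, 0, 0]]]'

```text
time_s: 5.15
eef_pos: [0.6032, 0.1696, 0.1244]
eef_rot: [-0.0, 0.746, 0.665, -0.0]
wrist_force: [-4.7, -0.2, 5.9]
opening: 0.075
grasp_force: 61.4
```

```bash
python3 -c "
from h import *
rel(G)
c=ctrl.camera('side');cv2.imwrite('pics/s2.png',cv2.resize(c['frame'][100:320,160:440],None,fx=2.5,fy=2.5))
"
```

```text
t 5.15 tcp [0.6032 0.1696 0.1244] open 0.07503188365408048 grip 61.427847146987915 F [-4.7 -0.2  5.9] q [0.08 0.37 1.54 0.   1.23 0.2 ]
shift tool mm [ 0.3 -0.2  0.4] rotvec [-0.0004 -0.     -0.0007]
```

View pics/s2.png

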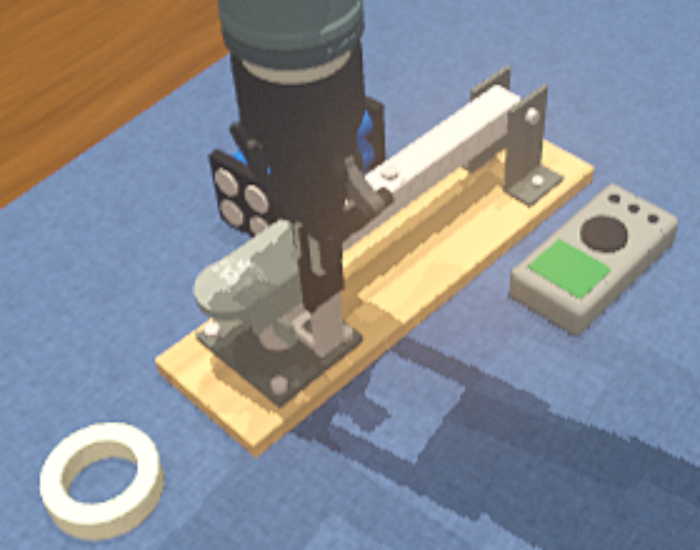

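The crop shows the fingers closed on the tab at (322,260), with the coupler at (250,270) untouched. The opening of about 6–8 mm and the 61 N grip fit the 8 mm tab. Next I pull toward -x.

Request:
jog_arm --series '[[[0, -2, 0, 0, 0, 0, 0], [0, -3, 0, 0, 0, 0, 0], [0, -3, 0, 0, 0, 0, 0], [0, -3, 0, 0, 0, 0, 0], [0, -2, 0, 0, 0, 0, 0], [0, -2, 0, 0, 0, 0, 0], [0, 0, 0, 0, 0, 0, 0], [0, 0, 0, 0, 0, 0, 0], [0, 0, 0, 0, 0, 0, 0], [0, 0, 0, 0, 0, 0, 0]]]'

```text
time_s: 6.2
eef_pos: [0.5917, 0.1709, 0.1243]
eef_rot: [0.002, 0.747, 0.665, 0.003]
wrist_force: [10.0, -0.3, -2.8]
opening: 0.073
grasp_force: 60.3
```

```bash
python3 - <<'E'
from h import *
rel(G-.015*xs)
# lift rows: TCP rotates about hinge; rows in tool frame (x=stand y, y=stand x, z=-stand z)
o=ctrl.get_obs();p=np.array(o['eef_pos'])
c=np.array([.6493,.0339,0]);h=c-.15*ys+[0,0,.095]
d=p-h;r=np.array([d@ys,d@xs,-d[2]]);print('r tool',r.round(4))
a=.02;M=R.from_rotvec([0,a,0]);
# rotation about +stand x = +tool y
print('shift per .02 rad mm',(M.apply(r)-r)*1e3, 'per .0', )
c=ctrl.camera('scene');P=cloud(c)
E
```

```text
t 6.2 tcp [0.5917 0.1709 0.1243] open 0.07288184198365977 grip 60.312636494636536 F [10.  -0.3 -2.8] q [ 0.09  0.34  1.57 -0.    1.22  0.2 ]
shift tool mm [ 0.4 -3.7  0.3] rotvec [ 0.0069 -0.001  -0.0014]
r tool [ 0.2796 -0.0728 -0.0293]
shift per .02 rad mm [-0.64283071  0.         -5.58492431] per .0
```

Request:
jog_arm --series '[[[0, -1.5, 0, 0, 0, 0, 0], [0, -1.5, 0, 0, 0, 0, 0], [0, -0.5, 0, 0, 0, 0, 0], [0, 0, 0, 0, 0, 0, 0], [0, 0, 0, 0, 0, 0, 0], [0, 0, 0, 0, 0, 0, 0], [-0.3, 0, -2.8, 0, 0.01, 0, 0], [-0.3, 0, -2.8, 0, 0.01, 0, 0], [-0.3, 0, -2.8, 0, 0.01, 0, 0], [0, 0, 0, 0, 0, 0, 0]]]'

```text
time_s: 7.25
eef_pos: [0.5888, 0.17, 0.1334]
eef_rot: [-0.007, 0.747, 0.665, 0.015]
wrist_force: [10.5, 0.6, -3.1]
opening: 0.071
grasp_force: 60.3
```

```bash
python3 -c "
from h import *
rel(G-.015*xs)"
```

```text
t 7.25 tcp [0.5888 0.17   0.1334] open 0.07061334456572688 grip 60.29853880405426 F [10.5  0.6 -3.1] q [0.07 0.32 1.59 0.03 1.22 0.18]
shift tool mm [ 1.3 -1.   9.4] rotvec [ 0.0085 -0.0315 -0.0019]
```

Request:
jog_arm --series '[[[-0.6, 0, -5.6, 0, 0.02, 0, 0], [-0.6, 0, -5.6, 0, 0.02, 0, 0], [-0.6, 0, -5.6, 0, 0.02, 0, 0], [-0.6, 0, -5.6, 0, 0.02, 0, 0], [-0.6, 0, -5.6, 0, 0.02, 0, 0], [-0.6, 0, -5.6, 0, 0.02, 0, 0], [-0.6, 0, -5.6, 0, 0.02, 0, 0], [-0.6, 0, -5.6, 0, 0.02, 0, 0], [-0.6, 0, -5.6, 0, 0.02, 0, 0], [0, 0, 0, 0, 0, 0, 0]]]'

```text
time_s: 8.25
eef_pos: [0.5876, 0.1586, 0.1831]
eef_rot: [-0.067, 0.743, 0.661, 0.082]
wrist_force: [10.5, 1.0, -3.3]
opening: 0.069
grasp_force: 60.3
```

```bash
python3 -c "
from h import *
rel(G-.015*xs)
p=np.array(ctrl.get_obs()['eef_pos']);c=np.array([.6493,.0339,0]);h=c-.15*ys+[0,0,.095];d=p-h;print(d@ys,d@xs,d[2],np.hypot(d@ys,d[2]),np.arctan2(d[2],d@ys)-np.arctan2(.0293,.2796))"
```

```text
t 8.25 tcp [0.5876 0.1586 0.1831] open 0.06868250616163436 grip 60.2884715795517 F [10.5  1.  -3.3] q [-0.05  0.22  1.62  0.22  1.29  0.  ]
shift tool mm [ 0.4 -1.5 60.5] rotvec [ 0.009  -0.211  -0.0027]
0.26686081867217637 -0.07553919910412969 0.08808045830452763 0.2810211089536155 0.21439146326205966
```

Request:
jog_arm --series '[[[-0.6, 0, -5.6, 0, 0.02, 0, 0], [-0.6, 0, -5.6, 0, 0.02, 0, 0], [-0.6, 0, -5.6, 0, 0.02, 0, 0], [-0.6, 0, -5.6, 0, 0.02, 0, 0], [-0.6, 0, -5.6, 0, 0.02, 0, 0], [-0.6, 0, -5.6, 0, 0.02, 0, 0], [-0.6, 0, -5.6, 0, 0.02, 0, 0], [-0.6, 0, -5.6, 0, 0.02, 0, 0], [-0.3, 0, -2.8, 0, 0.01, 0, 0], [0, 0, 0, 0, 0, 0, 0]]]'

```text
time_s: 9.25
eef_pos: [0.585, 0.1403, 0.2267]
eef_rot: [-0.123, 0.734, 0.653, 0.144]
wrist_force: [10.9, -0.3, -3.2]
opening: 0.067
grasp_force: 60.3
```

Request:
jog_arm --series '[[[0, 0, 0, 0, 0, 0, 0], [0, 0, 0, 0, 0, 0, 0], [0, 0, 0, 0, 0, 0, 0], [0, 0, 0, 0, 0, 0, 0], [0, 0, 0, 0, 0, 0, 0], [0, 0, 0, 0, 0, 0, 0], [0, 0, 0, 0, 0, 0, 0], [0, 0, 0, 0, 0, 0, 0], [0, 0, 0, 0, 0, 0, 0], [0, 0, 0, 0, 0, 0, 0]]]'

```text
time_s: 10.25
eef_pos: [0.5849, 0.1407, 0.2263]
eef_rot: [-0.123, 0.734, 0.653, 0.143]
wrist_force: [11.2, 0.1, -3.3]
opening: 0.072
grasp_force: 60.3
```

```bash
python3 -c "
from h import *
rel(G-.015*xs)
o=ctrl.get_obs();p=np.array(o['eef_pos']);c=np.array([.6493,.0339,0]);h=c-.15*ys+[0,0,.095];d=p-h;print(d@xs,d[2],np.hypot(d@ys,d[2]),np.arctan2(d[2],d@ys)-np.arctan2(.0293,.2796),np.abs(o['dq']).max())
c=ctrl.camera('side');cv2.imwrite('pics/s3.png',cv2.resize(c['frame'][60:320,140:440],None,fx=2.3,fy=2.3))
P=cloud(c);hsv=cv2.cvtColor(c['frame'],cv2.COLOR_BGR2HSV)
b=np.array([.6641,.1631,0]);rel_=P-b;x=rel_@xs;y=rel_@ys
g=(hsv[...,1]<60)&(hsv[...,2]>90)&(abs(x)<.026)&(abs(y)<.05)&(P[...,2]>.12);q=P[g];print('coupler z',len(q),np.percentile(q[:,2],[5,50,95]))
"
```

```text
t 10.25 tcp [0.5849 0.1407 0.2263] open 0.07219970910047696 grip 60.28566241264343 F [11.2  0.1 -3.3] q [-0.19  0.17  1.63  0.39  1.38 -0.15]
shift tool mm [ -8.9  -1.2 106.6] rotvec [ 0.0079 -0.3794 -0.0024]
-0.07617976598151197 0.1312739744325546 0.28125411219207375 0.3811953130621588 0.0018172690644461746
coupler z 1305 [0.1795099  0.21316763 0.23313461]
```

View pics/s3.png

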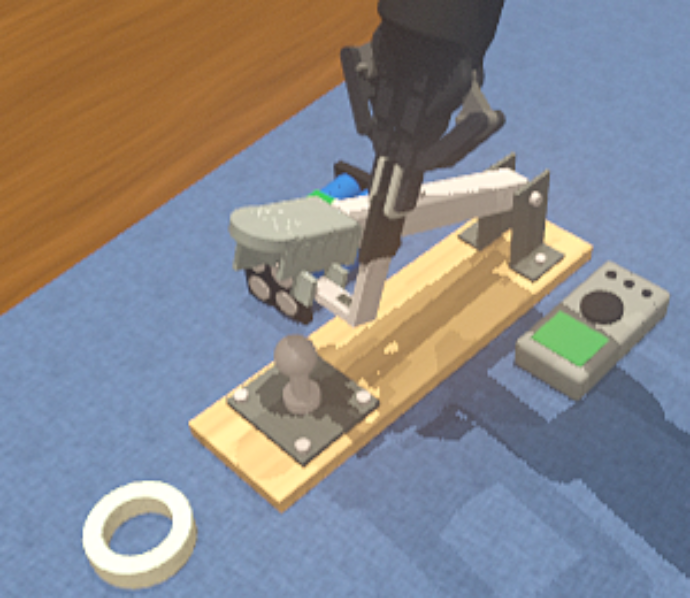

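The picture shows the bare ball at (295,355), with the coupler well above it at (295,225). The tab is still gripped at (380,235), and the tape, meter and pack have not moved. The tongue angle is about 0.38 rad, so the coupler is up about 10.5 cm, and it is steady.

```bash
python3 -c "
from bench import ctrl
print(ctrl.hand_in())"
```

```text
the job is handed in; nothing more can be done
None
```

I pulled the latch about 14–15 mm clear, lifted the coupler about 10.5 cm off the ball, and handed the job in while the gripper held it steady; the pack, meter and tape roll were left alone.

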